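Line up and lock the cartridge reader

ROBOT

A 6-joint arm with a two-finger parallel gripper is mounted at the origin on the work surface. World frame = base frame: x ahead of the robot, y to its left, z up, the work surface at z = 0. Lengths are in mm, angles in rad, forces in N, time in s.
With the tool pointing down it reaches from about 350 to 725 mm from the base axis. Payload 4.3 kg.
Tool frame: the origin (TCP) lies midway between the tips of the shut fingers; the grasp point (between the pads) lies 19 mm behind it (ctrl.grip_depth is the distance from the TCP to the grasp point, in mm); z points along the fingers, y is the line along which they close (so a half turn about z gives the same grasp; the last joint's range is limited). The gripper opens to 85 mm and grips with 20 to 120 N. Pads are 22 mm wide; open, the fingers measure 114 mm over their backs; the gripper's body (76 mm by 85 mm) begins 54 mm behind the grasp point. The pads swing forward as they close: fully open they stand 13 mm farther back than shut.
Start: joints at [-1.352, 0.377, 0.081, 1.274, 0, 1.46], TCP at [185.684, -544.232, 231.329] pointing down, gripper open.
Joint ranges: [-2.72, 2.72], [-0.84, 1.66], [-1.02, 1.22], [-1.77, 2.12], [-1.37, 1.28], [-3.14, 3.14]. Speed limits (rad/s): [2.57, 2.57, 3.14, 3.14, 3.14, 3.14].

INTERFACE

Orientations are given as a rotation vector (axis times angle).
In Python, from rig import status, imaging, hand_in, ctrl gives the robot as it stands.
- The arm moves only by the shell command python3 -m creep 'ROWS' [FORCE]. ROWS is JSON, a list of rows, each an object with "grip": the gripper command: -1 is fully open, 1 is shut, values between are in proportion; "xyz": the shift along the tool's x, y, z in m, a list of three; "rotation": the turn, a rotation vector about the tool's x, y, z in rad, a list of three. In form: [{"grip": grip, "xyz": [tx, ty, tz], "rotation": [rx, ry, rz]}, ...]. A call has 1 to 20 rows; each row is the pose to reach, as a shift and turn from the pose commanded when the call began, along the tool's axes at that moment; what a row does not reach only later rows make up. A row lasts 1/12 s, in which the tool goes at most 41.7 mm and 7.16 degrees, less where a joint would pass 70% of its speed; a pose out of reach is approached as far as the arm can. A call with a gripper value outside its range is refused whole. The fingers move at their own pace and stop on an object; FORCE is the grip in N (left out, the last holds). Time passes only in rows, so rows that repeat a pose let the fingers close. It gives the time, the measured TCP pose, the force, the opening and the grip force at its end, in the units of the state.
- status.sense(): the state, without advancing time (a new reading comes with each control period).
- imaging.read_camera(name): name is "side" or "top"; returns the picture (384x512x3 uint8, red, green, blue); there is no depth.
- imaging.camera_params(name): a dict with "mtx" (3x3 intrinsics, pixels), "k1" (the pictures are not rectified: a ray, as slopes to the right and down, at radius r is drawn at 1 + k1 r^2 times it, then the intrinsics apply), "R" (3x3) and "t" (3): a world point X has camera coordinates R X + t. Camera axes: x right, y down, z forward; pixel columns grow to the right and rows downward; lengths in mm; the calibration is good to about 2 mm. A picture is of the moment at which its call begins. camera_params takes no time and is no camera call.
- hand_in(): hands the job in; it is judged then, once.
Trained networks look in the newest picture that a camera, given by its name, has taken for a name from the list of things; names that differ only in an ending like _2 or _b are one class to them, and where a whole thing is asked for, a point or a joint stands for the part that bears it (a point fixed in the world has none). Each returns a list of dicts, best first, with "p" (0 to 1); they miss things now and then, are a little off and sometimes report something else, mostly with a low value. They report only what shows in the picture. A call takes as long as a camera call. They do not tell look-alikes from the thing itself.
- imaging.recognise(camera, thing): "box" ([centre column, centre row, width, height] in pixels, round what is visible of it).
- imaging.silhouettes(camera, thing): "mask" (384x512 bool, what is visible of it) and "box" ([centre column, centre row, width, height] in pixels, round what is visible of it).
The state is a dict: "time": time; "joint_pos": joint angles; "dq": joint speeds; "effort": joint torques, N m; "tool_pos": TCP position; "tcp_rot": TCP orientation; "contact_force": force on the tool from outside, world axes, zero at the start; "torque": the same for the moment, N m; "opening": finger opening in mm; "grip_force": force on a finger pad.
Only numpy, scipy, OpenCV 4.12 (cv2) and the standard library are available. Lean on these libraries where they do the work, as an engineer would, in place of code of your own. Each camera call takes 0.05 s, during which the arm holds its last target. There are 200 camera calls.

TASK

The code reader's carriage stands loose on its rail. Slide it along until its pointer is opposite the middle of the upright rectangular cartridge standing on the ledge behind the rail, then lock it there by turning the bar knob clockwise until its bar lies along the rail. Leave the cartridge and the round jar standing where they are.

Things in the scene. Friction and masses are not known exactly. Their poses are not given: they have to be found in the camera images.
- station: Fixed station: grey base plate 250 x 440 x 12 mm, an aluminium rail on it (36 mm wide, 400 mm long, top 52 mm above the table) and a white ledge 157 mm behind the rail (55 x 420 mm, top at 50 mm). Origin on the table under the rail's middle; x across the rail, away from the robot, towards the ledge; y along the rail; z up. Place and yaw (up to 12 degrees) vary.
- carriage_part (a joint): Travel of the aluminium carriage along the rail (m): 0 at the middle, growing along the station's y, range -0.14 to 0.14. The carriage is 80 mm long and 120 mm across; it bears the knob on the robot's side and, about 110 mm behind the knob, a white reader head (50 x 50 x 42 mm, top 154 mm above the table). While the knob is loose it slides with about 2 N.
- pointer_tip (a point): Tip of the carriage's dark steel pointer: a level blade 6 mm wide, 66 mm above the table, that sticks out from under the reader head towards the ledge and ends about 14 mm short of the cartridge. x along the pointer to the ledge, y along the rail.
- knob_part (a joint): Turn of the clamp knob (rad), growing clockwise as seen from above: 0 = loose, bar square to the rail; 1.57 = locked, bar along the rail; stop at 1.6. Starts at 0.1 to 0.45, bites from about 0.7 on, needs up to about 0.35 N m, stays where it is left. While it bites the carriage cannot be slid.
- knob_grip (a point): Grip point of the clamp knob, a black bar 70 mm long, 16 mm thick, 32 mm high on a short steel neck; on the turning axis, 11 mm below the bar's top and 33 mm above its slanted seat. z: the axis, pointing out of the knob, leaning 30 degrees from vertical towards the robot (station's -x). x along the bar, y across its thickness; both turn with the knob.
- cartridge: Upright rectangular test cartridge, white with blue foot and cap, 54 mm wide along the ledge, 30 mm deep, 80 mm tall, standing loose on the ledge 65 to 105 mm to one side of the rail's middle. Origin at the centre of its underside, z up.
- jar: Round closed jar, 40 mm across and 60 mm tall, white with a blue cap, standing loose on the ledge to the other side: not the one to read. Origin at the centre of its underside, z up.
Not all that is in view belongs to the job. Leave any yellow look-alike of the cartridge alone.

How it is judged:
By the outcome, as a careful person would: the job done as asked, in the order asked, and still so for the second after the job is handed in, with the robot touching nothing.
It also fails if it takes over 38 s, if anything falls off the work surface, if the arm or the gripper's body presses on something with over 40 N, if the wrist force passes 120 N, or if a joint passes its speed limit or range.

## Working session

There is one attempt and no reset: what is moved stays moved. The work goes in short steps, Python scripts to look and compute and a shell command to move; the robot and the scene stay as the last step left them, time stands still between calls to the robot, and variables do not carry over. Pictures are saved under pics/ and viewed, at most 10 in all, crops included, and the job is handed in when it is done.

```bash
mkdir -p pics; ls
python3 - <<'E'
from rig import status, imaging, ctrl
import cv2, numpy as np
print(status.sense(), ctrl.grip_depth)
ims=[]
for c in ("top","side"):
    im=imaging.read_camera(c); cv2.imwrite(f"pics/{c}0.png",im[:,:,::-1])
    p=imaging.camera_params(c); print(c,{k:np.round(v,4).tolist() for k,v in p.items()})
    for th in ("station","carriage_part","pointer_tip","knob_part","cartridge","jar"):
        print(c,th,[(np.round(d["box"]).tolist(),round(d["p"],2)) for d in imaging.recognise(c,th)])
E
```

```text
pics
{'time': 0.0, 'joint_pos': array([-1.35231969e+00,  3.78103892e-01,  7.96131429e-02,  1.27441735e+00,
       -6.02623829e-06,  1.46049185e+00]), 'dq': array([ 0.00097516, -0.00162983,  0.00086868,  0.00153469,  0.00031244,
        0.00054695]), 'effort': array([-4.05246219e-04, -4.63608563e+01,  2.69873214e+01,  2.09376903e-02,
        7.11177131e-05, -3.85519712e-06]), 'tool_pos': array([ 185.51653588, -543.54049659,  230.33265005]), 'tcp_rot': array([-3.09715862e+00, -5.13780187e-01,  1.88650163e-04]), 'contact_force': array([ 0.2211895 ,  1.31382976, -0.89985353]), 'torque': array([ 0.03239527, -0.01978483, -0.00381921]), 'grip_force': 0.0, 'opening': 85.612412075505} 18.700000000000003
top {'mtx': [[435.5056, 0.0, 257.2691], [0.0, 435.5056, 200.8129], [0.0, 0.0, 1.0]], 'k1': -0.1694, 'R': [[0.0108, -0.9998, -0.0193], [-0.989, -0.0078, -0.148], [0.1478, 0.0207, -0.9888]], 't': [182.5065, 601.2936, 1086.0218]}
top station [([296.0, 189.0, 40.0, 74.0], 0.7), ([300.0, 181.0, 171.0, 115.0], 0.67)]
top carriage_part [([297.0, 188.0, 42.0, 80.0], 0.92)]
top pointer_tip [([295.0, 19
[... 190 characters left out ...]
, 0.67), ([275.0, 280.0, 15.0, 22.0], 0.62)]
top jar [([322.0, 136.0, 18.0, 18.0], 0.61)]
side {'mtx': [[398.6756, 0.0, 257.13], [0.0, 398.6756, 197.4486], [0.0, 0.0, 1.0]], 'k1': -0.0461, 'R': [[-0.9497, -0.3126, -0.0167], [-0.159, 0.5274, -0.8346], [0.2697, -0.79, -0.5506]], 't': [632.6303, 119.8733, 1010.5881]}
side station [([245.0, 220.0, 119.0, 114.0], 0.7)]
side carriage_part [([262.0, 196.0, 69.0, 60.0], 0.68)]
side pointer_tip [([262.0, 195.0, 73.0, 53.0], 0.78)]
side knob_part []
side cartridge [([208.0, 210.0, 16.0, 42.0], 0.81), ([339.0, 238.0, 26.0, 36.0], 0.69), ([278.0, 300.0, 28.0, 44.0], 0.67), ([257.0, 340.0, 22.0, 57.0], 0.58)]
side jar [([225.0, 177.0, 11.0, 22.0], 0.83)]
```

Run:
```python
import cv2
a=cv2.imread("pics/top0.png")[100:260,200:400]; b=cv2.imread("pics/side0.png")[130:300,170:350]
cv2.imwrite("pics/top0c.png",cv2.resize(a,(750,600),interpolation=cv2.INTER_CUBIC))
cv2.imwrite("pics/side0c.png",cv2.resize(b,(635,600),interpolation=cv2.INTER_CUBIC))
```

```text
(no output)
```

View pics/top0c.png

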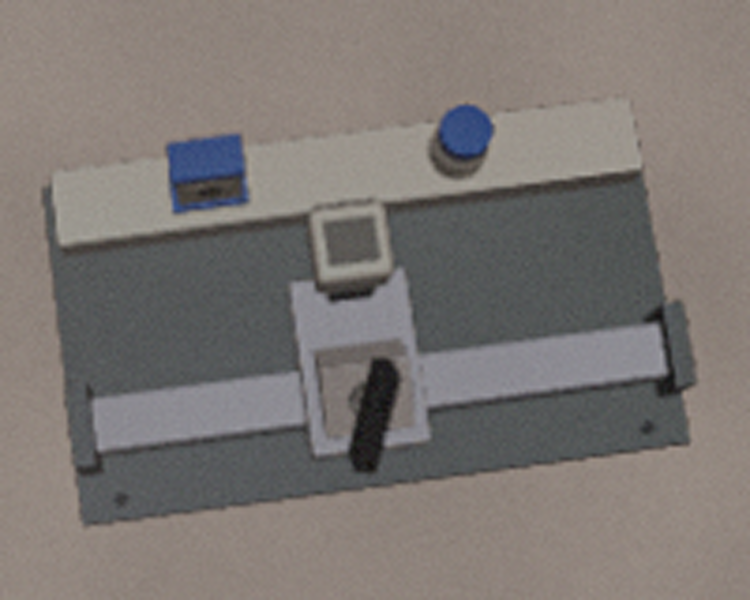

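View pics/side0c.png

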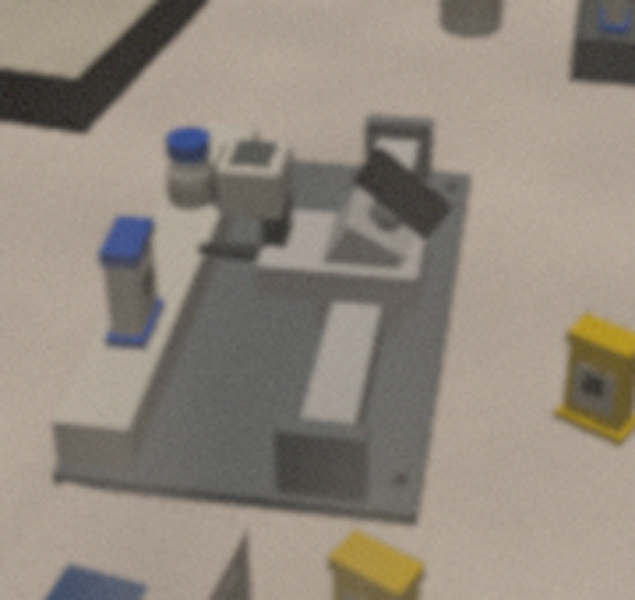

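View pics/top0.png

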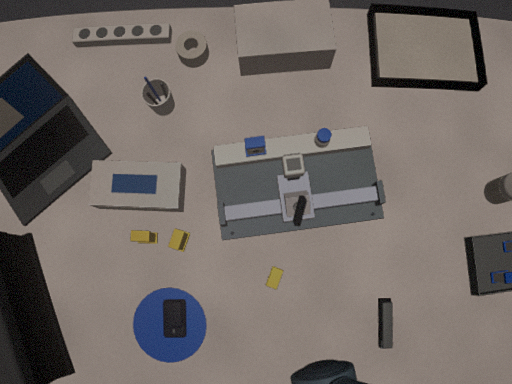

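The top view shows the blue and white cartridge standing on the ledge at full-picture (255,146), the jar at (323,135), and the knob bar at about (299,210). The side view has the cartridge at (207,210) and the pointer tip near (228,200).

Candidates for the cartridge, in top-view pixels:
- Blue/white at (255,146): this fits, because it is upright, rectangular and on the ledge. The crop confirms it.
- Yellow at (145,237), (179,240) and (275,278): look-alikes off the station, to be left alone.

```bash
cat > h.py <<'E'
import numpy as np, cv2
from scipy.optimize import least_squares
from rig import imaging, status
P={c:imaging.camera_params(c) for c in ("top","side")}
def proj(c,X):
    p=P[c]; q=np.atleast_2d(X)@np.array(p["R"]).T+p["t"]; s=q[:,:2]/q[:,2:]
    s=s*(1+p["k1"]*(s**2).sum(1,keepdims=True)); m=np.array(p["mtx"])
    return s*[m[0,0],m[1,1]]+[m[0,2],m[1,2]]
tc=lambda u,v:np.array([200+(u+.5)/3.75-.5,100+(v+.5)/3.75-.5])
sc=lambda u,v:np.array([170+(u+.5)/3.528-.5,130+(v+.5)/3.529-.5])
def tri(a,b,X0=(450,0,80)):
    r=least_squares(lambda X:np.r_[(proj("top",X)[0]-a),(proj("side",X)[0]-b)],X0); return r.x, np.abs(r.fun).max()
def onz(c,uv,z):
    r=least_squares(lambda X:proj(c,[X[0],X[1],z])[0]-uv,[450,0]); return r.x
def S2W(s,pts):
    c,n=np.cos(s[2]),np.sin(s[2]); pts=np.atleast_2d(pts).astype(float)
    return pts@np.array([[c,n,0],[-n,c,0],[0,0,1]])+[s[0],s[1],0]
def W2S(s,p):
    c,n=np.cos(s[2]),np.sin(s[2]); d=np.array(p)-[s[0],s[1],0]; return np.array([c*d[0]+n*d[1],-n*d[0]+c*d[1],d[2]])
E
python3 - <<'E'
from h import *
L=[("top",tc(54,172),(184.5,210,50)),("top",tc(62,243),(129.5,210,50)),("top",tc(641,172),(129.5,-210,50)),("top",tc(630,99),(184.5,-210,50)),
("side",sc(58,423),(184.5,210,50)),("side",sc(130,430),(129.5,210,50))]
f=lambda s:np.concatenate([proj(c,S2W(s,p))[0]-uv for c,uv,p in L])
r=least_squares(f,[450,0,0.1]); s=r.x; print(s,np.round(r.fun,1)); np.save("s.npy",s)
print("rail edges chk z52 left end", W2S(s,np.r_[onz("top",tc(92,400),52),52]),W2S(s,np.r_[onz("top",tc(98,450),52),52]))
for n,a,b in (("knobtop centre",tc(376,412),sc(403,190)),("bar far end",tc(383,366),sc(376,160)),("bar near end",tc(365,466),sc(440,228)),
  ("head top",tc(351,238),sc(256,154)),("cap top",tc(206,159),sc(130,240)),("foot frontmid",tc(209,208),sc(141,330)),("jar top",tc(467,128),sc(188,138))):
    X,e=tri(a,b); print(n,X.round(1),W2S(s,X).round(1),round(e,1))
for n,uv,z in (("tip",sc(203,248),66),):
    X=onz("side",uv,z); print(n,W2S(s,np.r_[X,z]))
for th in ("cartridge","knob_part","carriage_part"):
  for c in ("top","side"):
    imaging.read_camera(c); d=imaging.silhouettes(c,th)
    for k in d[:2]: print(th,c,np.round(k["box"],1),round(k["p"],2),k["mask"].sum())
E
```

```text
[5.92926408e+02 7.30245456e+01 1.43013740e-01] [-1.   0.5 -0.7  1.5  1.3 -0.1  0.6 -0.2 -1.8 -0.7  0.2 -0.2]
rail edges chk z52 left end [ 19.45220114 199.81746486  52.        ] [-15.5425838  199.92654943  52.        ]
knobtop centre [565.3  83.8 132.2] [-25.8  14.6 132.2] 0.5
bar far end [589.7  80.4 152. ] [ -2.1   7.8 152. ] 1.6
bar near end [534.1  89.4 108.3] [-55.9  24.6 108.3] 0.0
head top [673.1 100.7 154.2] [ 83.3  15.9 154.2] 0.9
cap top [733.2 194.3 126.5] [156.1 100.1 126.5] 0.5
foot frontmid [725.5 195.6  48.7] [148.7 102.4  48.7] 1.5
jar top [761.9  19.5 109.5] [159.6 -77.1 109.5] 0.3
tip [126.39985871  14.78079463  66.        ]
cartridge top [179.5 239.6  13.6  21.7] 0.83 328
cartridge top [142.9 238.4  27.9  16.5] 0.78 353
cartridge side [256.4 338.5  19.1  52.7] 0.7 893
cartridge side [339.9 238.5  27.5  40.8] 0.68 692
knob_part top [300.  209.4  14.3  33.5] 0.78 289
knob_part side [284.8 183.2  26.8  27.4] 0.76 425
carriage_part top [296.2 188.1  37.7  76.1] 0.96 2021
carriage_part side [262.9 194.8  66.   61.9] 0.89 2111
```

```bash
cat >> h.py <<'E'
from scipy.spatial.transform import Rotation as Ro
def Rtool(s,k):
    # tool orientation for knob angle k (station->world)
    a=np.array([-.5,0,np.sqrt(.75)]); u=np.array([np.sqrt(.75),0,.5]); bar=np.cos(k)*u-np.sin(k)*np.array([0,1,0])
    z=-a; x=-bar; M=np.c_[x,np.cross(z,x),z]; return Ro.from_euler("z",s[2])*Ro.from_matrix(M)
def delta(s,grip_st,k,back=0,tcpoff=17):
    "row from present pose to TCP placed for grip point (station mm), knob angle k, 'back' mm out along axis"
    st=status.sense(); R0=Ro.from_rotvec(st["tcp_rot"]); R1=Rtool(s,k); z=R1.apply([0,0,1])
    X=S2W(s,grip_st)[0]+(tcpoff-back)*z
    return np.round(R0.inv().apply(X-st["tool_pos"])/1000,4), np.round((R0.inv()*R1).as_rotvec(),4), X
E
python3 - <<'E'
from h import *
s=np.load("s.npy"); print(*delta(s,[-22,15.5,123.5],.24,back=110)); print(*delta(s,[-22,15.5,123.5],.24,back=0))
E
```

```text
[ 0.5203 -0.4806  0.0272] [-0.7216  0.0197 -2.6334] [522.91656297  78.60322435 204.04036255]
[ 0.5743 -0.4705  0.1225] [-0.7216  0.0197 -2.6334] [577.35506539  86.44219452 108.77756814]
```

```bash
python3 -m creep '[{"grip":0,"xyz":[0.26,-0.24,-0.03],"rotation":[-0.36,0.01,-1.32]},{"grip":0,"xyz":[0.26,-0.24,-0.03],"rotation":[-0.36,0.01,-1.32]},{"grip":0,"xyz":[0.26,-0.24,-0.03],"rotation":[-0.36,0.01,-1.32]},{"grip":0,"xyz":[0.26,-0.24,-0.03],"rotation":[-0.36,0.01,-1.32]},{"grip":0,"xyz":[0.26,-0.24,-0.03],"rotation":[-0.36,0.01,-1.32]},{"grip":0,"xyz":[0.26,-0.24,-0.03],"rotation":[-0.36,0.01,-1.32]},{"grip":0,"xyz":[0.26,-0.24,-0.03],"rotation":[-0.36,0.01,-1.32]},{"grip":0,"xyz":[0.26,-0.24,-0.03],"rotation":[-0.36,0.01,-1.32]},{"grip":0,"xyz":[0.26,-0.24,-0.03],"rotation":[-0.36,0.01,-1.32]},{"grip":0,"xyz":[0.26,-0.24,-0.03],"rotation":[-0.36,0.01,-1.32]},{"grip":0,"xyz":[0.26,-0.24,-0.03],"rotation":[-0.36,0.01,-1.32]},{"grip":0,"xyz":[0.26,-0.24,-0.03],"rotation":[-0.36,0.01,-1.32]},{"grip":0,"xyz":[0.26,-0.24,-0.03],"rotation":[-0.36,0.01,-1.32]}]' 60
python3 - <<'E'
from h import *
s=np.load("s.npy"); print(status.sense()["joint_pos"],*delta(s,[-22,15.5,123.5],.24,back=110))
E
```

```text
time: 2.38
tool_pos: [353.9, -233.0, 261.4]
tcp_rot: [1.899, 2.074, 0.09]
contact_force: [-0.9, -0.8, 0.3]
opening: 42.4
grip_force: 0.0
[-0.79060878 -0.23230184 -0.56996869  0.90801443  0.07836461  0.70535639] [0.3062 0.1814 0.0481] [-0.361   0.0087 -1.3171] [522.91656297  78.60322435 204.04036255]
```

```bash
python3 -m creep '[{"grip":0,"xyz":[0.306,0.181,0.048],"rotation":[-0.361,0.009,-1.317]},{"grip":0,"xyz":[0.306,0.181,0.048],"rotation":[-0.361,0.009,-1.317]},{"grip":0,"xyz":[0.306,0.181,0.048],"rotation":[-0.361,0.009,-1.317]},{"grip":0,"xyz":[0.306,0.181,0.048],"rotation":[-0.361,0.009,-1.317]},{"grip":0,"xyz":[0.306,0.181,0.048],"rotation":[-0.361,0.009,-1.317]},{"grip":0,"xyz":[0.306,0.181,0.048],"rotation":[-0.361,0.009,-1.317]},{"grip":0,"xyz":[0.306,0.181,0.048],"rotation":[-0.361,0.009,-1.317]},{"grip":0,"xyz":[0.306,0.181,0.048],"rotation":[-0.361,0.009,-1.317]},{"grip":0,"xyz":[0.306,0.181,0.048],"rotation":[-0.361,0.009,-1.317]},{"grip":0,"xyz":[0.306,0.181,0.048],"rotation":[-0.361,0.009,-1.317]},{"grip":0,"xyz":[0.306,0.181,0.048],"rotation":[-0.361,0.009,-1.317]},{"grip":0,"xyz":[0.306,0.181,0.048],"rotation":[-0.361,0.009,-1.317]},{"grip":0,"xyz":[0.306,0.181,0.048],"rotation":[-0.361,0.009,-1.317]},{"grip":0,"xyz":[0.306,0.181,0.048],"rotation":[-0.361,0.009,-1.317]}]'
python3 - <<'E'
from h import *
s=np.load("s.npy"); print(status.sense()["joint_pos"]); print(*delta(s,[-22,15.5,123.5],.24,back=110)); print(*delta(s,[-22,15.5,123.5],.24))
im=imaging.read_camera("side"); cv2.imwrite("pics/side1.png",cv2.resize(im[100:270,170:350,::-1],(635,600),interpolation=cv2.INTER_CUBIC))
E
```

```text
time: 3.55
tool_pos: [522.1, 78.4, 203.8]
tcp_rot: [0.129, 2.622, 0.135]
contact_force: [-1.0, 0.1, -0.4]
opening: 42.8
grip_force: 0.0
[-0.01936993 -0.11374527 -0.72707701  0.44038101  0.08116027  0.10014799]
[-0.0008  0.0003  0.0002] [ 0.0002 -0.0008 -0.0011] [522.91656297  78.60322435 204.04036255]
[-0.0008  0.0003  0.1102] [ 0.0002 -0.0008 -0.0011] [577.35506539  86.44219452 108.77756814]
```

View pics/side1.png

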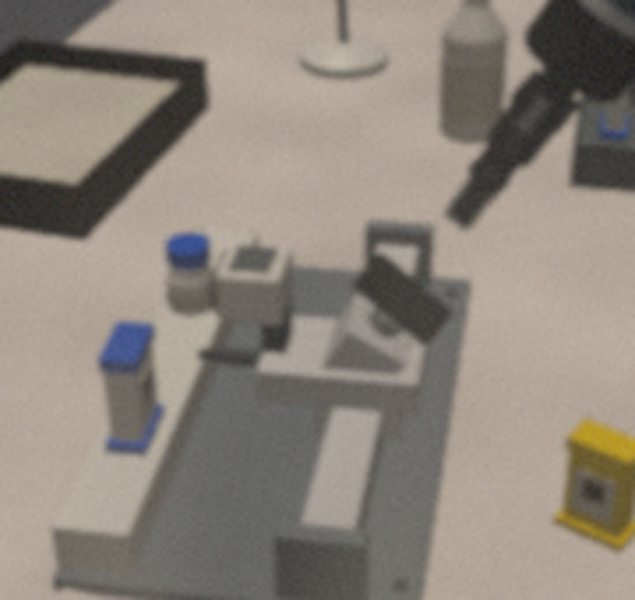

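The fingers are above and in line with the knob axis: tip at crop (460,218), bar centre at (403,300). I'll refine the bar pose by fitting a silhouette in both views.

```bash
cat >> h.py <<'E'
from scipy.optimize import minimize
def fitknob(s,p0,thr=70):
    M={}
    for c in ("top","side"):
        im=imaging.read_camera(c); d=imaging.silhouettes(c,"knob_part")
        pr=proj(c,S2W(s,[p0[:3]])) [0]
        d=[k for k in d if np.hypot(*(np.array(k["box"][:2])-pr))<12]
        M[c]=[k["mask"] for k in d][:1]; g=cv2.cvtColor(im,cv2.COLOR_RGB2GRAY)
        if M[c]:
            m=cv2.dilate(M[c][0].astype(np.uint8),np.ones((5,5)))>0
            lo,hi=np.percentile(g[m],[5,90]); M[c]=cv2.resize((np.clip((hi-g.astype(float))/(hi-lo),0,1)*m).astype(np.float32),None,fx=4,fy=4,interpolation=cv2.INTER_LINEAR)
        else: print("no mask",c); M[c]=None
    M={c:m for c,m in M.items() if m is not None}
    def hull(c,p):
        R=Rtool(s,p[3]); G=S2W(s,[p[:3]])[0]
        C=np.array([[i*35,j*8,k] for i in(-1,1) for j in(-1,1) for k in(-11,21)])
        return cv2.convexHull(((proj(c,G+R.apply(C))+.5)*4-.5).astype(np.float32)*16).round().astype(np.int32)
    def cost(p):
        t=0
        for c,m in M.items():
            r=np.zeros(m.shape,np.float32); cv2.fillConvexPoly(r,hull(c,p),1,cv2.LINE_8,4)
            t+=np.abs(r-m).sum()/m.sum()
        return t
    best=min((minimize(cost,np.array(p0)+d,method="Nelder-Mead",options=dict(initial_simplex=np.array(p0)+d+np.vstack([np.zeros(4),np.diag([6,6,6,.15])]))) for d in np.array([[0,0,0,0],[4,-4,-4,.1],[-4,4,4,-.1]])),key=lambda r:r.fun)
    return best.x,best.fun
E
python3 - <<'E'
from h import *
s=np.load("s.npy"); x,f=fitknob(s,[-22,15.5,123.5,.24]); print(x.round(3),f)
E
```

```text
[-28.703  16.327 135.17    0.289] 0.688979983329773
```

```bash
cat > ov.py <<'E'
from h import *
import sys
def ov(s,ps,name,im=None):
    out=[]
    for c,(r,q) in {"top":(184,280),"side":(155,265)}.items():
        im=imaging.read_camera(c)[r:r+50,q:q+40,::-1]; im=cv2.resize(im,None,fx=10,fy=10,interpolation=cv2.INTER_CUBIC)
        im=np.clip(im*1.6,0,255).astype(np.uint8)
        for p,col in zip(ps,((0,0,255),(0,255,0))):
            C=np.array([[i*35,j*8,k] for i in(-1,1) for j in(-1,1) for k in(-11,21)])
            u=(proj(c,S2W(s,[p[:3]])[0]+Rtool(s,p[3]).apply(C))-[q,r]+.5)*10
            for a in range(8):
                for b in range(a):
                    if bin(a^b).count("1")==1: cv2.line(im,tuple(map(int,u[a])),tuple(map(int,u[b])),col,1)
        out.append(im)
    cv2.imwrite(name,np.hstack(out))
ov(np.load("s.npy"),[[-23.5,16,121,.24],[-28.7,16.3,135,.289]],"pics/ov1.png")
E
python3 ov.py
```

```text
(no output)
```

View pics/ov1.png

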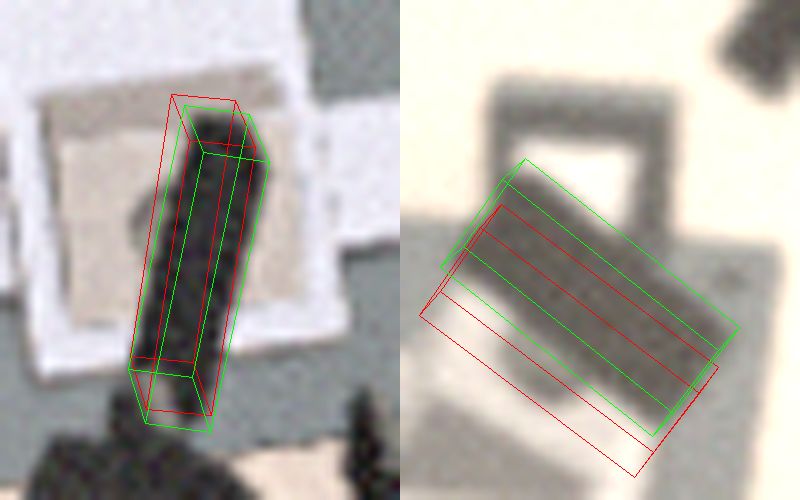

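The green box, with the grip at station (-28.7, 16, 135), matches the bar in both views: top (200,265), side (595,300). The small excess is the bar's rounded edges. It also agrees with the head, which I measured at x=83 and which stands 110 mm behind the knob.

Run:
```python
from h import *
s=np.load("s.npy")
for b in (40,0): print(*delta(s,[-28.5,16,134.5],.27,back=b))
```

```text
[-0.0008  0.0003  0.0576] [ 0.0011 -0.0005  0.0325] [551.05434177  83.16013164 154.41858429]
[-0.0008  0.0002  0.0976] [ 0.0011 -0.0005  0.0325] [570.85016083  86.01066625 119.77756814]
```

```bash
python3 -m creep '[{"grip":0,"xyz":[-0.001,0,0.03],"rotation":[0,0,0.032]},{"grip":0,"xyz":[-0.001,0,0.055],"rotation":[0,0,0.032]},{"grip":0,"xyz":[-0.001,0,0.075],"rotation":[0,0,0.032]},{"grip":0,"xyz":[-0.001,0,0.087],"rotation":[0,0,0.032]},{"grip":0,"xyz":[-0.001,0,0.095],"rotation":[0,0,0.032]},{"grip":0,"xyz":[-0.001,0,0.096],"rotation":[0,0,0.032]},{"grip":0,"xyz":[-0.001,0,0.096],"rotation":[0,0,0.032]}]' 60
python3 - <<'E'
from h import *
s=np.load("s.npy")
ims=[]
for c,(r,q) in {"top":(160,260),"side":(140,240)}.items():
    im=imaging.read_camera(c)[r:r+80,q:q+70,::-1]; ims.append(np.clip(cv2.resize(im,(400,457),interpolation=cv2.INTER_CUBIC)*1.5,0,255).astype(np.uint8))
cv2.imwrite("pics/near.png",np.hstack(ims))
E
```

```text
time: 4.48
tool_pos: [570.0, 85.7, 120.9]
tcp_rot: [0.165, 2.621, 0.146]
contact_force: [0.3, 0.2, -1.2]
opening: 42.9
grip_force: 0.0
```

View pics/near.png

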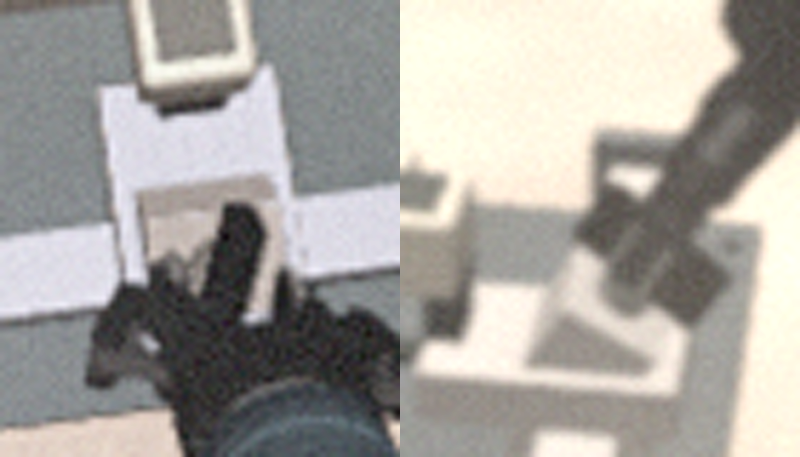

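The fingers straddle the middle of the bar, at side crop (650,245). I'll close them.

```bash
python3 -m creep '[{"grip":1,"xyz":[0,0,0],"rotation":[0,0,0]},{"grip":1,"xyz":[0,0,0],"rotation":[0,0,0]},{"grip":1,"xyz":[0,0,0],"rotation":[0,0,0]},{"grip":1,"xyz":[0,0,0],"rotation":[0,0,0]},{"grip":1,"xyz":[0,0,0],"rotation":[0,0,0]},{"grip":1,"xyz":[0,0,0],"rotation":[0,0,0]}]' 60
python3 - <<'E'
from h import *
s=np.load("s.npy"); st=status.sense(); print(st["torque"],W2S(s,st["tool_pos"]), Ro.from_rotvec(st["tcp_rot"]).inv().apply(Ro.from_euler("z",s[2]).apply([0,1,0])))
E
```

```text
time: 5.08
tool_pos: [570.7, 85.6, 122.4]
tcp_rot: [0.165, 2.619, 0.146]
contact_force: [-3.3, -0.2, 7.1]
opening: 14.8
grip_force: 58.6
[-0.00360574  0.45307558 -0.23602055] [-20.1846733   15.56833704 122.36630217] [2.65991427e-01 9.63974996e-01 8.76409635e-04]
```

```bash
python3 -m creep '[{"grip":1,"xyz":[0.0013,0.0048,0],"rotation":[0,0,0]},{"grip":1,"xyz":[0.004,0.0145,0],"rotation":[0,0,0]},{"grip":1,"xyz":[0.0066,0.0241,0],"rotation":[0,0,0]},{"grip":1,"xyz":[0.0093,0.0337,0],"rotation":[0,0,0]},{"grip":1,"xyz":[0.012,0.0434,0],"rotation":[0,0,0]},{"grip":1,"xyz":[0.0146,0.053,0],"rotation":[0,0,0]},{"grip":1,"xyz":[0.0173,0.0627,0],"rotation":[0,0,0]},{"grip":1,"xyz":[0.0199,0.0723,0],"rotation":[0,0,0]},{"grip":1,"xyz":[0.0215,0.0781,0],"rotation":[0,0,0]},{"grip":1,"xyz":[0.0223,0.081,0],"rotation":[0,0,0]},{"grip":1,"xyz":[0.0223,0.081,0],"rotation":[0,0,0]},{"grip":1,"xyz":[0.0223,0.081,0],"rotation":[0,0,0]}]'
python3 - <<'E'
from h import *
s=np.load("s.npy"); st=status.sense(); print(st["torque"],W2S(s,st["tool_pos"]))
im=imaging.read_camera("top")[120:190,220:320,::-1]; cv2.imwrite("pics/t2.png",np.clip(cv2.resize(im,(800,560),interpolation=cv2.INTER_CUBIC)*1.4,0,255).astype(np.uint8))
im=imaging.read_camera("side")[170:250,190:290,::-1]; cv2.imwrite("pics/s2.png",np.clip(cv2.resize(im,(750,600),interpolation=cv2.INTER_CUBIC)*1.4,0,255).astype(np.uint8))
E
```

```text
time: 6.08
tool_pos: [558.7, 169.6, 122.4]
tcp_rot: [0.164, 2.619, 0.148]
contact_force: [-3.8, 0.4, 6.6]
opening: 15.0
grip_force: 58.7
[ 0.07624914  0.39887901 -0.15858329] [-20.15234861 100.4534689  122.41605807]
```

View pics/t2.png

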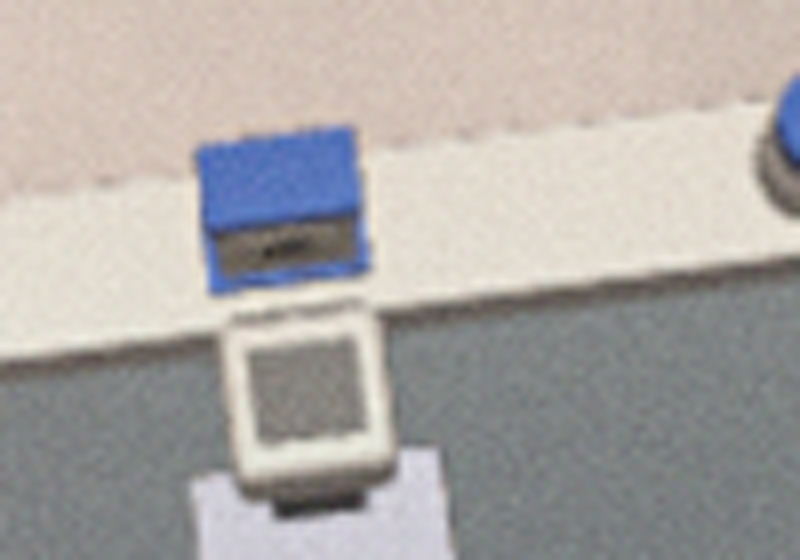

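View pics/s2.png

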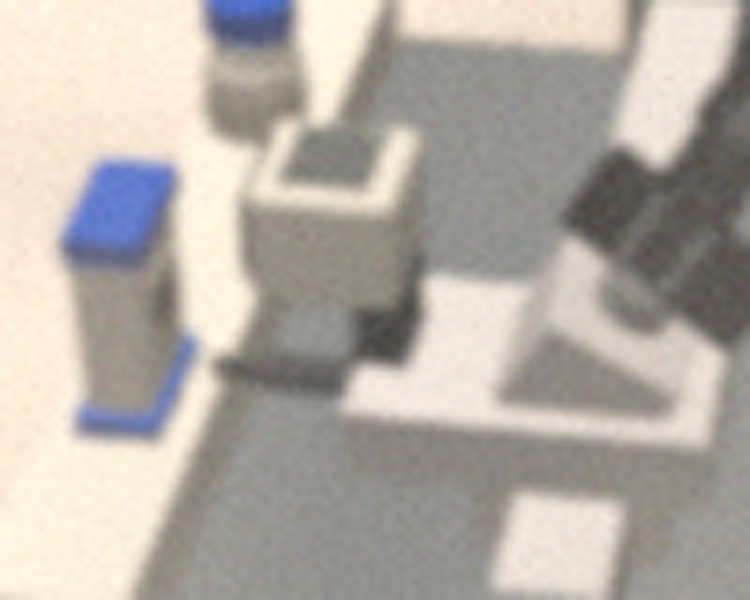

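Run:
```python
from h import *
s=np.load("s.npy")
t=lambda u,v:np.array([220+(u+.5)/8-.5,120+(v+.5)/8-.5]); q=lambda u,v:np.array([190+(u+.5)/7.5-.5,170+(v+.5)/7.5-.5])
def g(c,uv,z): return W2S(s,np.r_[onz(c,uv,z),z])[:2].round(1)
for n,l,z in (("cap rear",[(196,150),(354,128)],130),("foot",[(212,293),(369,272)],50),("head out rear",[(225,325),(375,308)],154),("head inner",[(247,350),(357,338),(368,430),(258,444)],154),("carr rear",[(191,482),(440,450)],90)):
    print(n,[g("top",t(*a),z).tolist() for a in l],np.mean([g("top",t(*a),z) for a in l],0))
for n,l,z in (("tip top",[(218,358),(225,376)],66),("foot bottom near/far",[(158,435),(195,345)],50),("cap top",[(65,238),(140,243),(175,172),(105,160)],130),("head top",[(258,203),(405,213),(420,128),(280,120)],154)):
    print("side",n,[g("side",q(*a),z).tolist() for a in l],np.mean([g("side",q(*a),z) for a in l],0))
```

```text
cap rear [[169.5, 124.8], [169.8, 75.5]] [169.65 100.15]
foot [[144.5, 126.6], [144.5, 74.3]] [144.5  100.45]
head out rear [[107.1, 122.8], [106.2, 77.7]] [106.65 100.25]
head inner [[98.6, 117.3], [97.8, 84.3], [69.5, 84.8], [69.8, 117.7]] [ 83.925 101.025]
carr rear [[74.2, 140.5], [73.7, 61.4]] [ 73.95 100.95]
side tip top [[129.2, 96.0], [124.2, 105.6]] [126.7 100.8]
side foot bottom near/far [[144.8, 120.7], [145.8, 68.7]] [145.3  94.7]
side cap top [[168.3, 124.0], [143.4, 123.1], [143.5, 80.4], [168.8, 76.6]] [156.    101.025]
side head top [[101.0, 130.0], [54.2, 128.6], [59.5, 78.8], [105.9, 80.7]] [ 80.15  104.525]
```

Cartridge middle is at station y ≈ 100.3. The carriage (head, plate and tip) is at about 100.7, so they are aligned to within 1 mm. I'll turn the knob to just short of the bite and check there.

```bash
python3 -m creep '[{"grip":1,"xyz":[0,0,0],"rotation":[0,0,0.07]},{"grip":1,"xyz":[0,0,0],"rotation":[0,0,0.15]},{"grip":1,"xyz":[0,0,0],"rotation":[0,0,0.23]},{"grip":1,"xyz":[0,0,0],"rotation":[0,0,0.30]},{"grip":1,"xyz":[0,0,0],"rotation":[0,0,0.36]},{"grip":1,"xyz":[0,0,0],"rotation":[0,0,0.36]},{"grip":1,"xyz":[0,0,0],"rotation":[0,0,0.36]}]'
cat > chk.py <<'E'
from h import *
s=np.load("s.npy"); st=status.sense()
R=Ro.from_euler("z",-s[2])*Ro.from_rotvec(st["tcp_rot"])
print("k",np.arctan2(R.apply([1,0,0])[1],-R.apply([1,0,0])@[np.sqrt(.75),0,.5]),"F tool",Ro.from_rotvec(st["tcp_rot"]).inv().apply(st["contact_force"]).round(1),"T",Ro.from_rotvec(st["tcp_rot"]).inv().apply(st["torque"]).round(2),W2S(s,st["tool_pos"]).round(1))
# carriage shift along rail by template match against reference picture (head region)
im=imaging.read_camera("top"); ref=cv2.imread("pics/ref.png")
if ref is None: cv2.imwrite("pics/ref.png",im[:,:,::-1])
else:
    a=cv2.cvtColor(ref,cv2.COLOR_BGR2GRAY).astype(np.float32)[156:186,243:278]; b=cv2.cvtColor(im,cv2.COLOR_RGB2GRAY).astype(np.float32)[156:186,243:278]
    print("head shift px (2.3 mm/px)",cv2.phaseCorrelate(a,b,cv2.createHanningWindow(a.shape[::-1],cv2.CV_32F)))
E
python3 - <<'E'
import cv2,numpy as np   # reference: head patch of the earlier crop, scaled back to the picture
t=np.clip(cv2.resize(cv2.imread("pics/t2.png"),(100,70),interpolation=cv2.INTER_AREA)/1.4,0,255)
r=np.zeros((384,512,3),np.uint8); r[120:190,220:320]=t; cv2.imwrite("pics/ref.png",r)
E
python3 chk.py
```

```text
time: 6.77
tool_pos: [558.4, 168.6, 122.2]
tcp_rot: [0.636, 2.565, 0.268]
contact_force: [-4.3, -1.2, 6.9]
opening: 14.7
grip_force: 59.1
k 0.6293496032526131 F tool [-0.  -0.7 -8.2] T [0.52 0.31 0.23] [-20.6  99.5 122.2]
head shift px (2.3 mm/px) ((-0.11557323993955038, -0.10946521576393664), 1.0381357819945725)
```

```bash
python3 -m creep '[{"grip":1,"xyz":[0,0,0],"rotation":[0,0,0.07]},{"grip":1,"xyz":[0,0,0],"rotation":[0,0,0.15]},{"grip":1,"xyz":[0,0,0],"rotation":[0,0,0.23]},{"grip":1,"xyz":[0,0,0],"rotation":[0,0,0.31]},{"grip":1,"xyz":[0,0,0],"rotation":[0,0,0.39]},{"grip":1,"xyz":[0,0,0],"rotation":[0,0,0.47]},{"grip":1,"xyz":[0,0,0],"rotation":[0,0,0.55]},{"grip":1,"xyz":[0,0,0],"rotation":[0,0,0.63]},{"grip":1,"xyz":[0,0,0],"rotation":[0,0,0.71]},{"grip":1,"xyz":[0,0,0],"rotation":[0,0,0.79]},{"grip":1,"xyz":[0,0,0],"rotation":[0,0,0.86]},{"grip":1,"xyz":[0,0,0],"rotation":[0,0,0.92]},{"grip":1,"xyz":[0,0,0],"rotation":[0,0,0.95]},{"grip":1,"xyz":[0,0,0],"rotation":[0,0,0.95]},{"grip":1,"xyz":[0,0,0],"rotation":[0,0,0.95]}]'; python3 chk.py
```

```text
time: 8.07
tool_pos: [556.7, 167.4, 121.1]
tcp_rot: [1.808, 2.069, 0.554]
contact_force: [-11.2, -5.8, 11.3]
opening: 15.1
grip_force: 59.6
k 1.5788744378043635 F tool [ -4.2  -4.6 -15.7] T [ 1.28 -0.84 -0.08] [-22.4  98.6 121.1]
head shift px (2.3 mm/px) ((0.011401755266515323, -0.07350814688239282), 0.9643845253520542)
```

```bash
python3 -m creep '[{"grip":0,"xyz":[0,0,0],"rotation":[0,0,0]},{"grip":0,"xyz":[0,0,0],"rotation":[0,0,0]},{"grip":0,"xyz":[0,0,0],"rotation":[0,0,0]},{"grip":0,"xyz":[0,0,0],"rotation":[0,0,0]},{"grip":0,"xyz":[0,0,-0.02],"rotation":[0,0,0]},{"grip":0,"xyz":[0,0,-0.05],"rotation":[0,0,0]},{"grip":0,"xyz":[0,0,-0.085],"rotation":[0,0,0]},{"grip":0,"xyz":[0,0,-0.12],"rotation":[0,0,0]},{"grip":0,"xyz":[0,0,-0.15],"rotation":[0,0,0]},{"grip":0,"xyz":[0,0,-0.18],"rotation":[0,0,0]},{"grip":0,"xyz":[0,0,-0.18],"rotation":[0,0,0]}]'; python3 chk.py
python3 - <<'E'
from h import *
s=np.load("s.npy"); x,f=fitknob(s,[-28.5,100.5,134.5,1.55]); print(x.round(3),f)
ims=[]
for c,(r,q) in {"top":(130,230),"side":(150,190)}.items():
    im=imaging.read_camera(c)[r:r+100,q:q+90,::-1]; ims.append(np.clip(cv2.resize(im,(400,444),interpolation=cv2.INTER_CUBIC)*1.4,0,255).astype(np.uint8))
cv2.imwrite("pics/end.png",np.hstack(ims))
E
```

```text
time: 9.03
tool_pos: [470.4, 156.4, 283.9]
tcp_rot: [1.802, 2.064, 0.569]
contact_force: [0.7, -0.0, 0.5]
opening: 42.7
grip_force: 0.0
k 1.5786648685578675 F tool [-0.1  0.8 -0.1] T [0.38 0.03 0.02] [-109.4  100.   283.9]
head shift px (2.3 mm/px) ((-0.13417467072620326, -0.039229999573420216), 0.9697768153967681)
[-28.916 100.749 135.172   1.636] 0.6679154634475708
```

View pics/end.png

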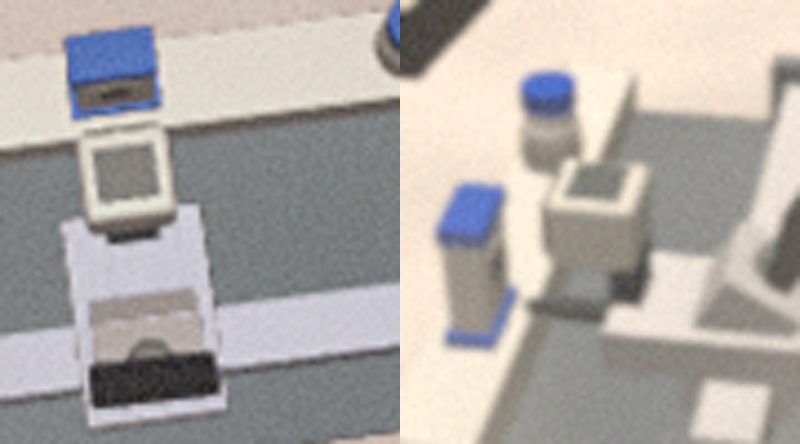

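The bar lies along the rail at top crop (155,380), and the pointer faces the cartridge. The cartridge and jar stand untouched, and the arm is clear.

```bash
python3 -c "
from rig import hand_in; print(hand_in())"
```

```text
the job is handed in; nothing more can be done
None
```

The job is handed in: the carriage is locked with its pointer opposite the cartridge's middle (within about 1 mm by camera) and the knob bar along the rail. The cartridge and jar were not touched, and it took about 9 s of robot time; hand-in gave no verdict.

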